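# Roll the sediment core onto the photo card

### The arm

A 6-joint arm with a two-finger parallel gripper is mounted at the origin on the work surface. World frame = base frame: x ahead of the robot, y to its left, z up, the work surface at z = 0. Lengths are in m, angles in rad, forces in N, time in s.
With the tool pointing down it reaches from about 0.425 to 0.95 m from the base axis. Payload 3.5 kg.
Tool frame: the origin (TCP) lies at the very end of the fingers, on their centre line; the grasp point (between the pads) lies 19 mm behind it (ctrl.grip_point_offset is the distance from the TCP to the grasp point, in m); z points along the fingers, y is the line along which they close (so a half turn about z gives the same grasp; the last joint's range is limited). The gripper opens to 85 mm and grips with 20 to 120 N. Pads are 22 mm wide; open, the fingers measure 114 mm over their backs; the gripper's body (76 mm by 85 mm) begins 54 mm behind the grasp point. The pads swing forward as they close: fully open they stand 13 mm farther back than shut.
Start: joints at [-1.492, 0.286, 1.577, -0, 1.279, -0.15], TCP at [0.153, -0.657, 0.197] pointing down, gripper open.
Joint ranges: [-2.77, 2.77], [-0.9, 2.22], [0.21, 2.48], [-1.53, 4.67], [0.24, 2.81], [-2.84, 2.84]. Speed limits (rad/s): [2.79, 2.79, 3.14, 3.14, 3.14, 3.14].

### API

Orientations are given as a unit quaternion [x, y, z, w].
In Python, from plant import ctrl gives the robot as it stands. The module is installed in compiled form; this text tells all that it offers.
- The arm moves only by the shell command python3 -m pendant 'ROWS' [OPENING] [FORCE]. ROWS is JSON, a list of rows, each an object of numbers: "dx", "dy", "dz": the shift along the tool's x, y, z in cm; "twist": the turn about the tool's z in degrees. A call has 1 to 10 rows; each row is the pose to reach, as a shift and turn from the pose commanded when the call began, along the tool's axes at that moment; what a row does not reach only later rows make up. A row lasts 1/8 s, in which the tool goes at most 62.5 mm and 10.7 degrees, less where a joint would pass 70% of its speed; a pose out of reach is approached as far as the arm can. A call with a gripper value outside its range is refused whole. OPENING is the opening in per cent of the stroke, from 0 (shut) to 100 (fully open), set as the call begins (- or left out, the last holds). The fingers move at their own pace and stop on an object; FORCE is the grip in N (left out, the last holds). Time passes only in rows, so rows that repeat a pose let the fingers close. It gives the time, the measured TCP pose, the force, the opening and the grip force at its end, in the units of the state.
- ctrl.get_state(): the state, without advancing time (a new reading comes with each control period).
- ctrl.read_camera(name): name is "side" or "top"; returns a dict with "img" (400x640x3 uint8, red, green, blue), "depth" (400x640 float32, m along the optical axis (not along the pixel's ray), 0 where there is no reading), "camera_matrix" (3x3 intrinsics, pixels), "xyz" and "rotation" of the camera in the world. Camera axes: x right, y up, looking along -z (the intrinsics and any distortion apply to the point x, -y, -z); pixel columns grow to the right and rows downward; lengths in m; the calibration is good to about 2 mm. A picture is of the moment at which its call begins.
- ctrl.sign_off(): hands the job in; it is judged then, once.
The state is a dict: "time": time; "qpos": joint angles; "dq": joint speeds; "joint_efforts": joint torques, N m; "eef_pos": TCP position; "tcp_rot": TCP orientation; "contact_force": force on the tool from outside, world axes, zero at the start; "wrist_torque": the same for the moment, N m; "opening": opening from 0.0 (shut) to 1.0 (fully open); "finger_force": force on a finger pad.
Only numpy, scipy, OpenCV 4.12 (cv2) and the standard library are available. Lean on these libraries where they do the work, as an engineer would, in place of code of your own. Each camera call takes 0.05 s, during which the arm holds its last target. There are 200 camera calls.

### The job

Roll the white core tube across the felt mat onto the pale photo card, by pushing it along with fingertips on the top of the tube, and let it come to rest lying along the red middle line of the card, with its whole length on the card. Do not grip or lift it and do not shove it from low on its side; leave everything else on the table as it is, and finish with the hand clear.

Things in the scene. Friction and masses are not known exactly. Their poses are not given: they have to be found in the camera images.
- core_mid (a point): Centre of the core tube, a closed white cylinder lying level on the mat: 70 mm in diameter, 200 mm long, about 0.7 kg, blue cap at its -x end, black cap at +x, orange label strip along it. Own x is the tube's axis; origin on the axis half-way along, 35 mm above the felt. At the start the label faces up (own z up); y and z turn as it rolls.
- card_mid (a point): Centre of the pale photo card, fixed flat on the felt: 280 mm along own x, 100 mm along own y, no height (the tube rolls onto it freely). A 4 mm red line runs along own x through this point, end to end; black and white scale bars at both ends. Origin on the felt's upper face, z up. It lies left or right of the tube, line 110 to 210 mm away, nearly parallel to the tube.
- mat: Dark grey felt mat fixed to the table: 360 mm along own x, 420 mm along own y, 4 mm thick; origin at the centre of its underside, z up. The tube rolls on it without slipping and the felt brakes it: let go slowly, it stops within millimetres. A fingertip sticking to the tube's top travels twice as far as the tube and runs off its front, so several strokes are needed.
- vial: Bystander, not to be disturbed: amber glass sample vial with a white cap, 26 mm across and 55 mm tall, standing on the far part of the felt mat. Origin at the centre of its underside.
- brush: Bystander, not to be disturbed: wooden finds brush, 170 mm long, about 42 mm wide at the bristles and 20 mm thick, lying on the near part of the felt mat. Origin at the centre of its underside.
- pot: Bystander, not to be disturbed: small brown clay pot, 110 mm across and 120 mm tall, standing on the table to the right of the mat. Origin at the centre of its underside.
- jar: Bystander, not to be disturbed: glass jar with a black cap, 60 mm across and 85 mm tall, on the table to the right of the mat. Origin at the centre of its underside.
- findbox: Bystander, not to be disturbed: open cream cardboard find box, 110 x 160 x 70 mm, on the table to the left of the mat. Origin at the centre of its underside.
- tin: Bystander, not to be disturbed: metal can, 68 mm across and 70 mm tall, standing on the table to the left of the mat. Origin at the centre of its underside.
- mug: Bystander, not to be disturbed: blue ceramic mug, 76 mm across and 90 mm tall, on the table to the right of the mat, farther back. Origin at the centre of its underside.
Things that resemble listed ones, but are neither listed nor needed, are in the scene too. There is more than one size of the part that bears core_mid; the job needs the larger.

How it is judged:
By the outcome, as a careful person would: the job done as asked, in the order asked, and still so for the second after the job is handed in, with the robot touching nothing.
It also fails if it takes over 61 s, if anything falls off the work surface, if the arm or the gripper's body presses on something with over 40 N, if the wrist force passes 120 N, or if a joint passes its speed limit or range.

## Working session

There is one attempt and no reset: what is moved stays moved. The work goes in short steps, Python scripts to look and compute and a shell command to move; the robot and the scene stay as the last step left them, time stands still between calls to the robot, and variables do not carry over. Pictures are saved under pics/ and viewed, at most 10 in all, crops included, and the job is handed in when it is done.

```bash
mkdir -p pics; cat > h.py <<'E'
import numpy as np, cv2
from plant import ctrl
def cam(n):
    c=ctrl.read_camera(n); return c
def ray(c,u,v):
    K=np.array(c["camera_matrix"]);R=np.array(c["rotation"])
    if R.size==4:
        from scipy.spatial.transform import Rotation as Q; R=Q.from_quat(R).as_matrix()
    d=np.linalg.inv(K)@np.array([u,v,1.]); d=R@np.array([d[0],-d[1],-d[2]])
    return np.array(c["xyz"]),d
def onz(c,u,v,z):
    o,d=ray(c,u,v); return o+d*(z-o[2])/d[2]
def save(c,n): cv2.imwrite(n,cv2.cvtColor(c["img"],cv2.COLOR_RGB2BGR))
E
python3 - <<'E'
from h import *
for n in("top","side"):
    c=cam(n);save(c,f"pics/{n}0.png");print(n,{k:(v.tolist() if hasattr(v,'tolist') else v) for k,v in c.items() if k not in("img","depth")})
print(ctrl.get_state())
E
```

```text
top {'camera_matrix': [[479.354844224092, 0.0, 315.20041039204114], [0.0, 479.354844224092, 204.9882705649893], [0.0, 0.0, 1.0]], 'xyz': [0.3395475797963981, 0.01801505546939183, 1.4420465466310302], 'rotation': [-0.04349799694579014, 0.03950225282083647, 0.71274217223376, -0.6989607229331875]}
side {'camera_matrix': [[426.2408018323277, 0.0, 313.21004899753945], [0.0, 426.2408018323277, 198.69269446166794], [0.0, 0.0, 1.0]], 'xyz': [-0.1107046744233776, 0.7797999692070348, 0.9653730713220622], 'rotation': [-0.127613649554113, 0.38138314554525266, 0.8624765973189964, -0.3072389490584393]}
{'time': 0.1, 'qpos': array([-1.49199203e+00,  2.87097135e-01,  1.57803456e+00, -8.09049621e-06,
        1.27858197e+00, -1.49987319e-01]), 'dq': array([ 0.00078096, -0.00234403, -0.00346658, -0.00102196, -0.00032938,
        0.0012045 ]), 'joint_efforts': array([ 1.33353122e-03, -4.07297230e+01, -2.93698686e+01, -1.10156141e-04,
        3.42768370e-03,  6.73292488e-08]), 'eef_pos': array([ 0.15307267, -0.65673288,  0.19527005]), 'tcp_rot': array([ 9.93463240e-01,  1.14147562e-01,  3.38670848e-05, -1.05997533e-03]), 'contact_force': array([-0.55907735, -0.36795709, -0.05657457]), 'wrist_torque': array([-0.01480233,  0.02136585, -0.03890391]), 'finger_force': 0.0, 'opening': 1.0037516749466167}
```

View pics/top0.png

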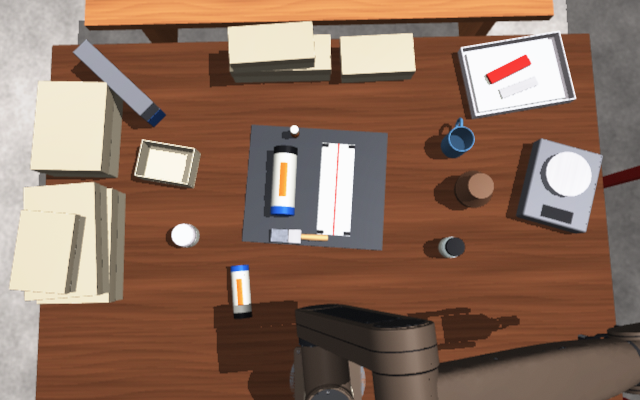

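View pics/side0.png

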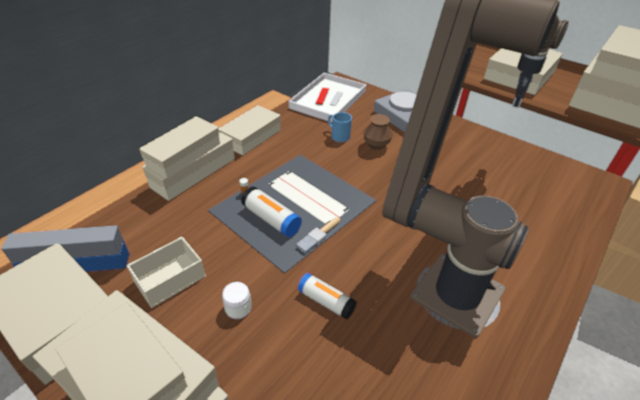

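The top view shows the large tube on the mat at (284,180), with its blue cap near the robot at (284,211) and its black cap far at (284,149). The card's red line runs from (340,143) to (334,235), to the right of the tube. The vial is at (294,131) and the brush at (298,237).

Candidates for the tube:
- Large tube on the mat at (284,180): this is the one I choose, because it is on the felt and larger.
- Small tube on the wood at (240,291): a decoy.
- White tin at (184,236): not a tube.

The close crop below checks the choice.

```bash
cat > m.py <<'E'
from h import *
def line(pts):
    vx,vy,x,y=cv2.fitLine(np.float32(pts),cv2.DIST_HUBER,0,.01,.01).ravel(); 
    if vx<0:vx,vy=-vx,-vy
    t=(pts-np.array([x,y]))@np.array([vx,vy]); return np.array([x,y]),np.array([vx,vy]),t.min(),t.max()
def mask(c,lo,hi,roi):
    m=cv2.inRange(cv2.cvtColor(c["img"],cv2.COLOR_RGB2HSV),lo,hi); r=np.zeros_like(m); u0,v0,u1,v1=roi; r[v0:v1,u0:u1]=m[v0:v1,u0:u1]; return r
def P(c,m,z): 
    v,u=np.nonzero(m); return np.array([onz(c,a,b,z)[:2] for a,b in zip(u,v)])
def card(c,roi=(315,135,360,245)):
    return line(P(c,mask(c,(0,70,80),(8,255,255),roi)|mask(c,(172,70,80),(180,255,255),roi),.004))
def tubebydepth(c):
    # 3D points of tube from depth: heights > 25mm above felt in mat ROI
    roi=(255,135,345,225); K=c["camera_matrix"]; pts=[]
    for v in range(roi[1],roi[3]):
        for u in range(roi[0],roi[2]):
            d=c["depth"][v,u]
            if d>0:
                o,r=ray(c,u,v); p=o+r*d   # r has unit optical depth
                if .05<p[2]<.09: pts.append(p)
    return np.array(pts)
E
python3 - <<'E'
from m import *
c=cam("top")
o,d,a,b=card(c);print("line ends",o+a*d,o+b*d,"mid",o+(a+b)/2*d,"yaw",np.degrees(np.arctan2(d[1],d[0])))
roi=(260,140,312,222)
o,d,a,b=line(P(c,mask(c,(8,120,120),(22,255,255),roi),.074));print("label",o+a*d,o+b*d,np.degrees(np.arctan2(d[1],d[0])))
p=tubebydepth(c);print(len(p),p[:,2].max(),np.percentile(p[:,2],95))
r=cv2.minAreaRect(np.float32(p[:,:2]*1000));print("tube rect",r, p.min(0),p.max(0))
for n,u,v in(("vial",294,129),):
    print(n,onz(c,u,v,.059))
print("brush handle", onz(c,326,237,.02),onz(c,270,235,.02), onz(c,290,229,.02))
print("mat corners",[onz(c,u,v,.004)[:2].round(3) for u,v in((251,126),(387,131),(382,249),(243,241))])
s=c["img"][115:255,235:395];cv2.imwrite("pics/crop1.png",cv2.cvtColor(cv2.resize(s,None,fx=4,fy=4,interpolation=2),cv2.COLOR_RGB2BGR))
E
```

```text
line ends [ 0.41773057 -0.02618463] [ 0.699403  -0.0498718] mid [ 0.55856678 -0.03802822] yaw -4.806962
label [0.53156992 0.12006658] [0.62599611 0.11377502] -3.8119519
1552 0.08332808814212989 0.07779300940646605
tube rect ((580.4281005859375, 115.44992065429688), (68.0706558227539, 201.68572998046875), 86.6531753540039) [0.47822469 0.07778766 0.05016622] [0.68248751 0.15357201 0.08332809]
vial [0.73061674 0.0827192  0.059     ]
brush handle [ 0.4112669  -0.00571694  0.02      ] [0.4204289 0.160265  0.02     ] [0.43708667 0.10067847 0.02      ]
mat corners [array([0.758, 0.218]), array([ 0.734, -0.2  ]), array([ 0.373, -0.172]), array([0.405, 0.243])]
```

View pics/crop1.png

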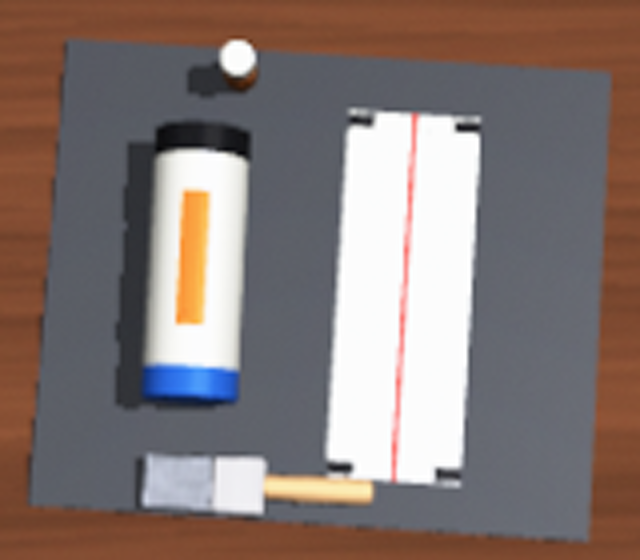

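The crop confirms the choice: the large tube with label up, blue cap near and black cap far. The vial is beyond the black cap, and the brush is in front with its handle close to the card's near end. The axis is near (0.580, 0.1165) with yaw about -3.6°. The line is about 157 mm away toward -y, with yaw about -4.8°.

```bash
cat > g.py <<'E'
from h import *
from scipy.spatial.transform import Rotation as Q
def goal(x,y,z,yaw):
    s=ctrl.get_state();R=Q.from_quat(s["tcp_rot"]).as_matrix();p=np.array(s["eef_pos"])
    d=R.T@(np.array([x,y,z])-p)*100; cur=np.degrees(np.arctan2(R[1,1],R[0,1]))
    print("shift cm",d.round(2),"twist",round(-((yaw-cur+180)%360-180),2),"cur yaw",round(cur,2),"p",p.round(4),"F",np.round(s["contact_force"],1),"t",s["time"])
E
python3 -c "
from g import *
goal(.581,.127,.16,-3.6)"
```

```text
shift cm [ 59.46 -66.63   3.68] twist -73.29 cur yaw -76.89 p [ 0.1531 -0.6568  0.1954] F [0.1 0.2 0.9] t 0.15
```

```bash
python3 -m pendant '[{"dx":4.2,"dy":-4.7},{"dx":8.4,"dy":-9.4,"twist":-8},{"dx":12.6,"dy":-14.1,"twist":-16},{"dx":16.8,"dy":-18.8,"twist":-24},{"dx":21,"dy":-23.5,"twist":-32},{"dx":25.2,"dy":-28.2,"twist":-40},{"dx":29.4,"dy":-32.9,"twist":-48},{"dx":33.6,"dy":-37.6,"twist":-56},{"dx":37.8,"dy":-42.3,"twist":-64},{"dx":42,"dy":-47,"twist":-73}]'
python3 -c "
from g import *
goal(.581,.127,.12,-3.6)"
```

```text
shift cm [ 59.45 -66.62   7.68] twist -73.29 cur yaw -76.89 p [ 0.1531 -0.6568  0.1954] F [0.1 0.2 0.9] t 0.15$[0]: bad value
```

```bash
python3 -m pendant '[{"dx":4.2,"dy":-4.7,"dz":0,"twist":0},{"dx":8.4,"dy":-9.4,"dz":0,"twist":-8},{"dx":12.6,"dy":-14.1,"dz":0,"twist":-16},{"dx":16.8,"dy":-18.8,"dz":0,"twist":-24},{"dx":21,"dy":-23.5,"dz":0,"twist":-32},{"dx":25.2,"dy":-28.2,"dz":0,"twist":-40},{"dx":29.4,"dy":-32.9,"dz":0,"twist":-48},{"dx":33.6,"dy":-37.6,"dz":0,"twist":-56},{"dx":37.8,"dy":-42.3,"dz":0,"twist":-64},{"dx":42,"dy":-47,"dz":0,"twist":-73}]'
python3 -c "
from g import *
goal(.581,.127,.12,-3.6)"
```

```text
time: 1.4
eef_pos: [0.4536, -0.1071, 0.1966]
tcp_rot: [0.729, 0.685, 0.0, 0.0]
contact_force: [0.3, -1.3, -0.1]
opening: 1.001
finger_force: 0.0
shift cm [24.16 11.24  7.66] twist -0.01 cur yaw -3.61 p [ 0.4536 -0.1071  0.1966] F [ 0.3 -1.3 -0.1] t 1.4
```

```bash
python3 -m pendant '[{"dx":5,"dy":2.3,"dz":0,"twist":0},{"dx":10,"dy":4.6,"dz":0,"twist":0},{"dx":15,"dy":7,"dz":0,"twist":0},{"dx":20,"dy":9.3,"dz":2,"twist":0},{"dx":24,"dy":11.2,"dz":5,"twist":0},{"dx":24,"dy":11.2,"dz":8,"twist":0},{"dx":24,"dy":11.2,"dz":8,"twist":0}]'
python3 - <<'E'
from g import *
goal(.581,.127,.074,-3.6)
save(cam("side"),"pics/side1.png")
E
```

```text
time: 2.28
eef_pos: [0.5784, 0.1232, 0.1129]
tcp_rot: [0.73, 0.683, -0.003, -0.002]
contact_force: [-0.7, 0.5, 0.3]
opening: 1.005
finger_force: 0.0
shift cm [0.4  0.26 3.89] twist -0.23 cur yaw -3.83 p [0.5784 0.1232 0.1129] F [-0.7  0.5  0.3] t 2.275
```

View pics/side1.png

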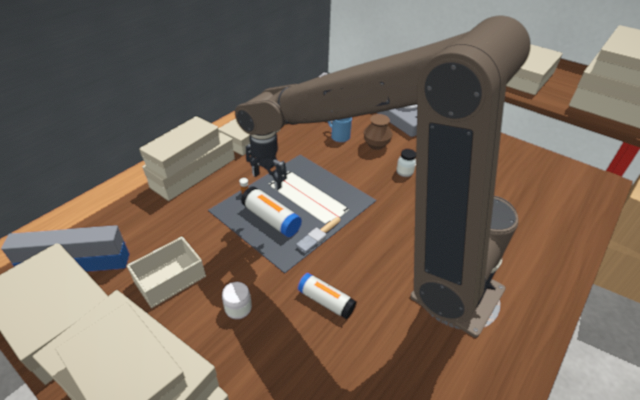

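The hand is hovering above the tube at about (265,165), with the tube at (272,212) undisturbed. Next I lower it carefully.

```bash
python3 -m pendant '[{"dx":0.3,"dy":0.2,"dz":2,"twist":0},{"dx":0.3,"dy":0.2,"dz":3.6,"twist":0},{"dx":0.3,"dy":0.2,"dz":3.8,"twist":0},{"dx":0.3,"dy":0.2,"dz":3.9,"twist":0}]'
python3 -m pendant '[{"dx":0,"dy":0,"dz":0.4,"twist":0},{"dx":0,"dy":0,"dz":0.7,"twist":0},{"dx":0,"dy":0,"dz":0.7,"twist":0}]'
python3 -c "
from g import *
goal(.581,.127,.074,-3.6)"
```

```text
time: 2.82
eef_pos: [0.5833, 0.1255, 0.0775]
tcp_rot: [0.731, 0.683, 0.0, 0.0]
contact_force: [-0.3, -0.1, -0.0]
opening: 1.001
finger_force: 0.0
time: 3.2
eef_pos: [0.5831, 0.1257, 0.0704]
tcp_rot: [0.731, 0.683, -0.0, -0.0]
contact_force: [0.4, 0.7, -0.4]
opening: 1.003
finger_force: 0.0
shift cm [ 0.12 -0.22 -0.36] twist -0.29 cur yaw -3.89 p [0.5831 0.1257 0.0704] F [ 0.4  0.7 -0.4] t 3.2
```

```bash
python3 -m pendant '[{"dx":0,"dy":0,"dz":0.5,"twist":0},{"dx":0,"dy":0,"dz":0.8,"twist":0},{"dx":0,"dy":0,"dz":0.8,"twist":0}]'
python3 -m pendant '[{"dx":0,"dy":0,"dz":0.15,"twist":0},{"dx":0,"dy":0,"dz":0.15,"twist":0}]'
python3 -m pendant '[{"dx":0,"dy":0,"dz":0.15,"twist":0},{"dx":0,"dy":0,"dz":0.15,"twist":0}]'
```

```text
time: 3.58
eef_pos: [0.5829, 0.1257, 0.062]
tcp_rot: [0.731, 0.683, -0.0, -0.0]
contact_force: [-1.1, 0.3, -0.9]
opening: 0.999
finger_force: 0.0
time: 3.82
eef_pos: [0.5832, 0.1257, 0.061]
tcp_rot: [0.731, 0.683, -0.0, -0.0]
contact_force: [-0.3, 0.4, 0.6]
opening: 0.996
finger_force: 0.0
time: 4.08
eef_pos: [0.5832, 0.1256, 0.0594]
tcp_rot: [0.731, 0.683, -0.0, -0.0]
contact_force: [0.5, 0.2, -0.3]
opening: 0.999
finger_force: 0.0
```

```bash
python3 -m pendant '[{"dx":0,"dy":0,"dz":0.1,"twist":0},{"dx":0,"dy":0,"dz":0.1,"twist":0}]'|grep -E "pos|force"
python3 -m pendant '[{"dx":0,"dy":0,"dz":0.1,"twist":0},{"dx":0,"dy":0,"dz":0.1,"twist":0}]'|grep -E "pos|force"
```

```text
eef_pos: [0.5832, 0.1257, 0.0584]
contact_force: [-0.4, 0.7, -0.0]
finger_force: 0.0
eef_pos: [0.5832, 0.1257, 0.0574]
contact_force: [0.2, -0.5, 0.5]
finger_force: 0.0
```

```bash
python3 - <<'E'
from h import *
a=cam("side")["img"][140:250,210:330];b=cam("top")["img"][120:230,240:360]
cv2.imwrite("pics/crop2.png",cv2.cvtColor(np.hstack([cv2.resize(a,(400,367),interpolation=2),cv2.resize(b,(400,367),interpolation=2)]),cv2.COLOR_RGB2BGR))
E
```

```text
(no output)
```

View pics/crop2.png

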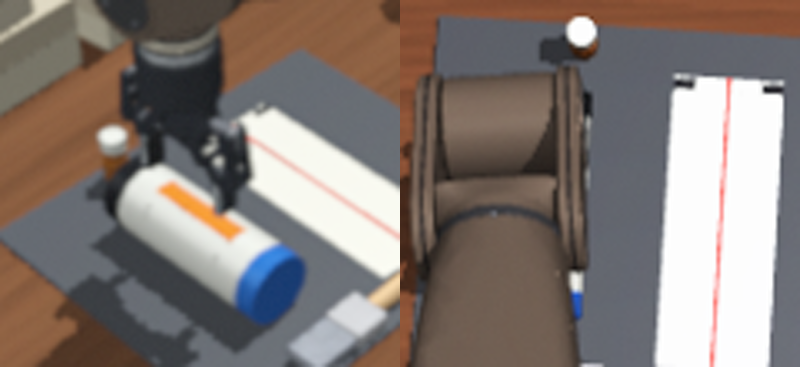

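The side crop shows the near fingertip by the label's right edge, at about (222,205) in the crop. Before pressing I check that against a projection.

```bash
python3 - <<'E'
from h import *
from scipy.spatial.transform import Rotation as Q
c=cam("side");K=c["camera_matrix"];R=Q.from_quat(c["rotation"]).as_matrix()
def pr(p):
    q=R.T@(np.array(p)-c["xyz"]); q=K@np.array([q[0],-q[1],-q[2]]);q=q[:2]/q[2]; return ((q-[210,140])*400/120).round(0)
for s in(-1,1):
  for z in(.057,.070,.08): print(s,z,pr([.583+s*.0425,.1257,z]),pr([.583+s*.0425,.1147,z]))
print("label ends by est",pr([.5316,.12,.074]),pr([.626,.1138,.074]))
t=cam("side")
E
```

```text
-1 0.057 [223. 247.] [231. 241.]
-1 0.07 [223. 237.] [231. 230.]
-1 0.08 [222. 229.] [230. 222.]
1 0.057 [156. 206.] [164. 200.]
1 0.07 [155. 196.] [163. 190.]
1 0.08 [154. 188.] [162. 182.]
label ends by est [234. 235.] [163. 186.]
```

```bash
python3 - <<'E'
from h import *
c=cam("side")
for cu,cv in((222,190),(222,200),(222,207),(222,214),(222,222),(150,160),(150,168),(150,176),(165,185),(235,180)):
    u,v=210+cu*.3,140+cv*.3; i,j=int(round(v)),int(round(u)); o,d=ray(c,j,i); print(cu,cv,c["img"][i,j],(o+d*c["depth"][i,j]).round(3))
E
```

```text
222 190 [38 41 45] [0.526 0.136 0.142]
222 200 [40 44 47] [0.531 0.132 0.126]
222 207 [57 60 61] [0.531 0.132 0.118]
222 214 [202 163 136] [0.534 0.129 0.105]
222 222 [250 162  58] [0.547 0.117 0.077]
150 160 [29 30 31] [0.623 0.129 0.118]
150 168 [177 180 174] [0.625 0.128 0.109]
150 176 [241 244 238] [0.642 0.115 0.077]
165 185 [248 160  65] [0.624 0.111 0.073]
235 180 [35 38 40] [0.512 0.138 0.164]
```

```bash
python3 -m pendant '[{"dx":0,"dy":0,"dz":0.2,"twist":0},{"dx":0,"dy":0,"dz":0.3,"twist":0}]'|grep -E "pos|contact"
python3 -m pendant '[{"dx":0,"dy":0,"dz":0.2,"twist":0},{"dx":0,"dy":0,"dz":0.3,"twist":0}]'|grep -E "pos|contact"
```

```text
eef_pos: [0.5831, 0.1257, 0.0543]
contact_force: [0.2, 0.1, 0.0]
eef_pos: [0.5831, 0.1256, 0.0513]
contact_force: [0.2, -0.2, -0.5]
```

```bash
python3 -m pendant '[{"dx":0,"dy":0,"dz":0.3,"twist":0},{"dx":0,"dy":0,"dz":0.5,"twist":0},{"dx":0,"dy":0,"dz":0.5,"twist":0}]'|grep -E "pos|contact"
python3 - <<'E'
from h import *
c=cam("side")
for j in(276,277,278):
  for i in range(194,216,2):
    o,d=ray(c,j,i); print(j,i,c["img"][i,j],(o+d*c["depth"][i,j]).round(3)) if j==277 else 0
E
```

```text
eef_pos: [0.583, 0.1257, 0.0462]
contact_force: [-0.1, 0.9, -0.9]
277 194 [54 58 63] [0.521 0.14  0.16 ]
277 196 [40 44 49] [0.528 0.134 0.144]
277 198 [36 39 43] [0.527 0.135 0.137]
277 200 [40 44 48] [0.527 0.135 0.13 ]
277 202 [42 45 49] [0.53  0.133 0.118]
277 204 [41 46 51] [0.53  0.134 0.111]
277 206 [144  93  68] [0.531 0.133 0.102]
277 208 [241 155  65] [0.548 0.116 0.071]
277 210 [244 169 106] [0.539 0.126 0.075]
277 212 [217 205 192] [0.536 0.13  0.072]
277 214 [223 225 220] [0.533 0.133 0.068]
```

```bash
for k in 1; do python3 -m pendant '[{"dx":0,"dy":0,"dz":0.3,"twist":0},{"dx":0,"dy":0,"dz":0.6,"twist":0},{"dx":0,"dy":0,"dz":0.8,"twist":0},{"dx":0,"dy":0,"dz":0.8,"twist":0}]'|grep -E "pos|contact"; done
python3 - <<'E'
from h import *
c=cam("side")
for i in range(202,216):
    j=277;o,d=ray(c,j,i); print(j,i,c["img"][i,j],(o+d*c["depth"][i,j]).round(3))
a=c["img"][140:250,210:330];cv2.imwrite("pics/crop3.png",cv2.cvtColor(cv2.resize(a,(600,550),interpolation=2),cv2.COLOR_RGB2BGR))
E
```

```text
eef_pos: [0.583, 0.1256, 0.0382]
contact_force: [-0.5, -0.7, -0.9]
277 202 [41 43 48] [0.53  0.133 0.119]
277 203 [44 47 52] [0.53  0.134 0.115]
277 204 [48 52 57] [0.532 0.131 0.108]
277 205 [53 56 62] [0.531 0.133 0.106]
277 206 [55 60 66] [0.531 0.133 0.102]
277 207 [68 62 65] [0.532 0.132 0.097]
277 208 [138  91  68] [0.531 0.134 0.095]
277 209 [207 132  73] [0.535 0.13  0.086]
277 210 [232 162 108] [0.541 0.124 0.073]
277 211 [219 184 162] [0.538 0.128 0.074]
277 212 [198 189 179] [0.536 0.129 0.072]
277 213 [200 201 194] [0.534 0.132 0.071]
277 214 [197 200 194] [0.533 0.133 0.068]
277 215 [195 198 192] [0.528 0.138 0.071]
```

View pics/crop3.png

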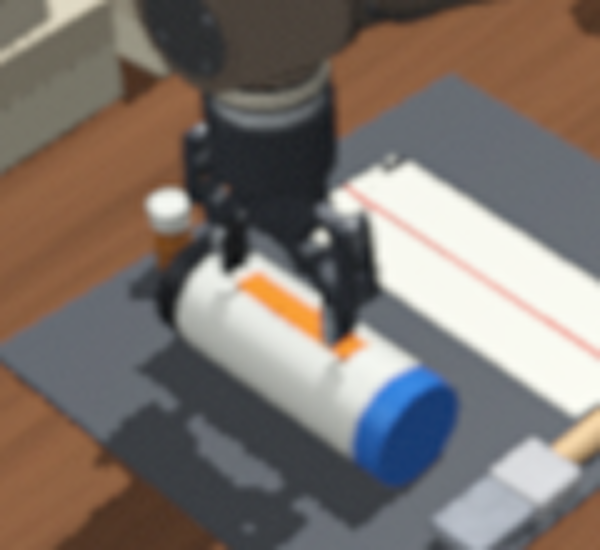

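The fingertips are still about 20 mm above the tube: the tip is at (345,340) in the crop and its shadow on the tube is at (335,365). I keep lowering while watching the force.

```bash
python3 -m pendant '[{"dx":0,"dy":0,"dz":0.4,"twist":0},{"dx":0,"dy":0,"dz":0.8,"twist":0},{"dx":0,"dy":0,"dz":1.0,"twist":0},{"dx":0,"dy":0,"dz":1.0,"twist":0}]'|grep -E "pos|contact"
python3 - <<'E'
from h import *
c=cam("side")
for i in range(205,214):
    j=277;o,d=ray(c,j,i); print(j,i,c["img"][i,j],(o+d*c["depth"][i,j]).round(3))
E
```

```text
eef_pos: [0.583, 0.1257, 0.0282]
contact_force: [0.2, 0.4, 0.3]
277 205 [47 51 55] [0.531 0.132 0.106]
277 206 [49 51 56] [0.529 0.136 0.105]
277 207 [51 55 59] [0.533 0.131 0.096]
277 208 [55 58 63] [0.534 0.131 0.091]
277 209 [55 57 62] [0.531 0.134 0.091]
277 210 [69 66 66] [0.533 0.132 0.083]
277 211 [117 109 104] [0.536 0.129 0.076]
277 212 [163 160 153] [0.535 0.13  0.073]
277 213 [180 182 176] [0.533 0.133 0.072]
```

```bash
python3 -m pendant '[{"dx":0,"dy":0,"dz":0.3,"twist":0},{"dx":0,"dy":0,"dz":0.4,"twist":0}]'|grep -E "pos|contact"
python3 -m pendant '[{"dx":0,"dy":0,"dz":0.15,"twist":0},{"dx":0,"dy":0,"dz":0.15,"twist":0}]'|grep -E "pos|contact"
python3 -m pendant '[{"dx":0,"dy":0,"dz":0.1,"twist":0},{"dx":0,"dy":0,"dz":0.1,"twist":0}]'|grep -E "pos|contact"
```

```text
eef_pos: [0.5838, 0.1258, 0.0258]
contact_force: [-2.9, 0.5, 8.7]
eef_pos: [0.5838, 0.1261, 0.0257]
contact_force: [-5.1, 1.2, 11.7]
eef_pos: [0.5839, 0.1263, 0.0256]
contact_force: [-7.4, 0.9, 15.0]
```

Contact comes at TCP z of about 0.026, with a soft press of about 15 N. I make the first stroke toward the card, then lift.

```bash
python3 -m pendant '[{"dx":-0.4,"dy":0,"dz":0,"twist":0},{"dx":-0.9,"dy":0,"dz":0,"twist":0},{"dx":-1.5,"dy":0,"dz":0,"twist":0},{"dx":-2.1,"dy":0,"dz":0,"twist":0},{"dx":-2.7,"dy":0,"dz":0,"twist":0},{"dx":-3.2,"dy":0,"dz":0,"twist":0},{"dx":-3.6,"dy":0,"dz":0,"twist":0},{"dx":-3.8,"dy":0,"dz":0,"twist":0},{"dx":-3.8,"dy":0,"dz":0,"twist":0}]'
cat > t.py <<'E'
from m import *
c=cam("side");s=ctrl.get_state()
# blue cap: silhouette centroid of its face; orange label centroid
m=mask(c,(105,130,80),(122,255,255),(230,170,400,260)); 
v,u=np.nonzero(m); 
print("blue n",len(u),"u",u.min(),u.max(),"v",v.min(),v.max(),"mean",u.mean().round(1),v.mean().round(1), "axis est (z=.039)",onz(c,u.mean(),v.mean(),.039).round(4))
print("eef",s["eef_pos"].round(4),"F",s["contact_force"].round(1),"t",s["time"])
E
python3 t.py
```

```text
time: 8.72
eef_pos: [0.5814, 0.0877, 0.0256]
tcp_rot: [0.731, 0.683, -0.0, 0.0]
contact_force: [-7.1, -1.1, 16.2]
opening: 0.999
finger_force: 7.8
blue n 318 u 286 305 v 210 233 mean 295.1 221.7 axis est (z=.039) [0.489  0.1018 0.039 ]
eef [0.5814 0.0877 0.0256] F [-7.2 -0.5 16. ] t 8.775
```

The tube rolled about 20 mm as predicted. I repeat the lift, return and stroke cycle.

```bash
python3 -m pendant '[{"dx":0,"dy":0,"dz":-1.2,"twist":0},{"dx":0.5,"dy":0,"dz":-1.4,"twist":0},{"dx":2,"dy":0,"dz":-1.4,"twist":0},{"dx":2,"dy":0,"dz":-0.6,"twist":0},{"dx":2,"dy":0,"dz":0,"twist":0},{"dx":2,"dy":0,"dz":0,"twist":0}]'|grep -E "pos|contact"
python3 t.py
python3 -m pendant '[{"dx":-0.4,"dy":0,"dz":0,"twist":0},{"dx":-0.9,"dy":0,"dz":0,"twist":0},{"dx":-1.5,"dy":0,"dz":0,"twist":0},{"dx":-2.1,"dy":0,"dz":0,"twist":0},{"dx":-2.7,"dy":0,"dz":0,"twist":0},{"dx":-3.3,"dy":0,"dz":0,"twist":0},{"dx":-3.7,"dy":0,"dz":0,"twist":0},{"dx":-4,"dy":0,"dz":0,"twist":0},{"dx":-4,"dy":0,"dz":0,"twist":0}]'|grep -E "pos|contact"
python3 t.py
```

```text
eef_pos: [0.5822, 0.1088, 0.0253]
contact_force: [-10.8, 2.3, 19.5]
blue n 319 u 286 305 v 210 233 mean 295.1 221.8 axis est (z=.039) [0.4889 0.1019 0.039 ]
eef [0.5822 0.1088 0.0253] F [-9.4  2.9 20. ] t 9.575
eef_pos: [0.5795, 0.0676, 0.0256]
contact_force: [-10.4, -2.1, 21.4]
blue n 299 u 291 309 v 208 229 mean 299.7 218.5 axis est (z=.039) [0.4872 0.0826 0.039 ]
eef [0.5795 0.0677 0.0256] F [-9.1 -0.2 20. ] t 10.75
```

```bash
python3 -m pendant '[{"dx":0,"dy":0,"dz":-1.2,"twist":0},{"dx":0.5,"dy":0,"dz":-1.4,"twist":0},{"dx":2.1,"dy":0,"dz":-1.4,"twist":0},{"dx":2.1,"dy":0,"dz":-0.6,"twist":0},{"dx":2.1,"dy":0,"dz":-0.1,"twist":0},{"dx":2.1,"dy":0,"dz":-0.1,"twist":0}]'|grep -E "pos|contact"
python3 -m pendant '[{"dx":-0.4,"dy":0,"dz":0,"twist":0},{"dx":-0.9,"dy":0,"dz":0,"twist":0},{"dx":-1.5,"dy":0,"dz":0,"twist":0},{"dx":-2.1,"dy":0,"dz":0,"twist":0},{"dx":-2.7,"dy":0,"dz":0,"twist":0},{"dx":-3.3,"dy":0,"dz":0,"twist":0},{"dx":-3.8,"dy":0,"dz":0,"twist":0},{"dx":-4.1,"dy":0,"dz":0,"twist":0},{"dx":-4.1,"dy":0,"dz":0,"twist":0}]'|grep -E "pos|contact"
python3 t.py
python3 -m pendant '[{"dx":0,"dy":0,"dz":-1.2,"twist":0},{"dx":0.5,"dy":0,"dz":-1.4,"twist":0},{"dx":2.1,"dy":0,"dz":-1.4,"twist":0},{"dx":2.1,"dy":0,"dz":-0.6,"twist":0},{"dx":2.1,"dy":0,"dz":0,"twist":0},{"dx":2.1,"dy":0,"dz":0,"twist":0}]'|grep -E "pos|contact"
python3 -m pendant '[{"dx":-0.4,"dy":0,"dz":0,"twist":0},{"dx":-0.9,"dy":0,"dz":0,"twist":0},{"dx":-1.5,"dy":0,"dz":0,"twist":0},{"dx":-2.1,"dy":0,"dz":0,"twist":0},{"dx":-2.7,"dy":0,"dz":0,"twist":0},{"dx":-3.3,"dy":0,"dz":0,"twist":0},{"dx":-3.8,"dy":0,"dz":0,"twist":0},{"dx":-4.1,"dy":0,"dz":0,"twist":0},{"dx":-4.1,"dy":0,"dz":0,"twist":0}]'|grep -E "pos|contact"
python3 t.py
```

```text
eef_pos: [0.5806, 0.0896, 0.0251]
contact_force: [-7.3, 2.5, 15.1]
eef_pos: [0.5779, 0.0476, 0.0257]
contact_force: [-9.2, -0.3, 18.1]
blue n 293 u 295 313 v 204 225 mean 304.3 215.0 axis est (z=.039) [0.4862 0.0619 0.039 ]
eef [0.5779 0.0476 0.0257] F [-9.4 -1.5 18.6] t 12.675
eef_pos: [0.5792, 0.0696, 0.0249]
contact_force: [-7.0, 2.1, 14.6]
eef_pos: [0.5764, 0.0275, 0.0258]
contact_force: [-10.8, -0.5, 17.7]
blue n 277 u 300 317 v 201 222 mean 308.7 211.6 axis est (z=.039) [0.4852 0.0417 0.039 ]
eef [0.5765 0.0276 0.0258] F [-10.9  -0.7  18.2] t 14.6
```

```bash
python3 -m pendant '[{"dx":0,"dy":0,"dz":-1.2,"twist":0},{"dx":0.5,"dy":0,"dz":-1.4,"twist":0},{"dx":2.1,"dy":0,"dz":-1.4,"twist":0},{"dx":2.1,"dy":0,"dz":-0.6,"twist":0},{"dx":2.1,"dy":0,"dz":0,"twist":0},{"dx":2.1,"dy":0,"dz":0,"twist":0}]'|grep -E "pos|contact"
python3 -m pendant '[{"dx":-0.4,"dy":0,"dz":0,"twist":0},{"dx":-0.9,"dy":0,"dz":0,"twist":0},{"dx":-1.5,"dy":0,"dz":0,"twist":0},{"dx":-2.1,"dy":0,"dz":0,"twist":0},{"dx":-2.7,"dy":0,"dz":0,"twist":0},{"dx":-3.3,"dy":0,"dz":0,"twist":0},{"dx":-3.8,"dy":0,"dz":0,"twist":0},{"dx":-4.1,"dy":0,"dz":0,"twist":0},{"dx":-4.1,"dy":0,"dz":0,"twist":0}]'|grep -E "pos|contact"
python3 t.py
python3 -m pendant '[{"dx":0,"dy":0,"dz":-1.2,"twist":0},{"dx":0.5,"dy":0,"dz":-1.4,"twist":0},{"dx":2.1,"dy":0,"dz":-1.4,"twist":0},{"dx":2.1,"dy":0,"dz":-0.6,"twist":0},{"dx":2.1,"dy":0,"dz":0,"twist":0},{"dx":2.1,"dy":0,"dz":0,"twist":0}]'|grep -E "pos|contact"
python3 -m pendant '[{"dx":-0.4,"dy":0,"dz":0,"twist":0},{"dx":-0.9,"dy":0,"dz":0,"twist":0},{"dx":-1.5,"dy":0,"dz":0,"twist":0},{"dx":-2.1,"dy":0,"dz":0,"twist":0},{"dx":-2.7,"dy":0,"dz":0,"twist":0},{"dx":-3.3,"dy":0,"dz":0,"twist":0},{"dx":-3.8,"dy":0,"dz":0,"twist":0},{"dx":-4.1,"dy":0,"dz":0,"twist":0},{"dx":-4.1,"dy":0,"dz":0,"twist":0}]'|grep -E "pos|contact"
python3 t.py
```

```text
eef_pos: [0.5778, 0.0496, 0.0247]
contact_force: [-6.4, 2.8, 12.4]
eef_pos: [0.575, 0.0075, 0.0258]
contact_force: [-9.9, 0.3, 18.9]
blue n 264 u 305 322 v 197 218 mean 313.3 207.8 axis est (z=.039) [0.4848 0.0192 0.039 ]
eef [0.575  0.0076 0.0258] F [-10.8   0.3  18.3] t 16.525
eef_pos: [0.5764, 0.0296, 0.0244]
contact_force: [-6.5, 2.2, 12.4]
eef_pos: [0.5736, -0.0125, 0.0258]
contact_force: [-10.6, 0.8, 18.4]
blue n 245 u 310 326 v 194 214 mean 318.0 203.9 axis est (z=.039) [ 0.4845 -0.0043  0.039 ]
eef [ 0.5736 -0.0125  0.0258] F [-10.2   1.   18.8] t 18.45
```

```bash
python3 -m pendant '[{"dx":0,"dy":0,"dz":-2,"twist":0},{"dx":3,"dy":0,"dz":-5,"twist":0},{"dx":8,"dy":0,"dz":-8,"twist":0},{"dx":14,"dy":0,"dz":-10,"twist":0},{"dx":19,"dy":0,"dz":-10,"twist":0},{"dx":20,"dy":0,"dz":-10,"twist":0}]'|grep -E "time|pos|contact"
cat > tt.py <<'E'
from m import *
c=cam("top")
o,d,a,b=card(c,(325,135,360,248)) if 0 else (np.array([.5586,-.0380]),np.array([.9965,-.0838]),-.14,.14)
K=c["camera_matrix"]
V,U=np.mgrid[125:245,270:372]; pts=[]
for v,u in zip(V.ravel(),U.ravel()):
    z=c["depth"][v,u]
    if z>0:
        q,r=ray(c,u,v);p=q+r*z
        if .045<p[2]<.09 and .43<p[0]<.72 and -.12<p[1]<.1: pts.append(p)
p=np.array(pts);xy=np.float32(p[:,:2]*1000)
print(len(p),"rect",cv2.minAreaRect(xy))
# per-x-slice midline of the tube silhouette (edges)
X=[];Y=[]
for x in np.arange(.50,.66,.01):
    s=p[abs(p[:,0]-x)<.006]
    if len(s)>10: X.append(x);Y.append((s[:,1].min()+s[:,1].max())/2)
k=np.polyfit(X,Y,1);print("mid yaw",np.degrees(np.arctan(k[0])),"y@.5586",np.polyval(k,.5586),"res mm",(1e3*np.std(np.polyval(k,X)-Y)).round(2),"x range",p[:,0].min(),p[:,0].max())
# top-weighted: highest ridge fit
w=p[p[:,2]>np.percentile(p[:,2],70)];k=np.polyfit(w[:,0],w[:,1],1);print("ridge yaw",np.degrees(np.arctan(k[0])),"y",np.polyval(k,.5586))
save(c,"pics/top_%d.png"%int(ctrl.get_state()["time"]*100));s=c["img"][115:255,235:395]
cv2.imwrite("pics/c_%d.png"%int(ctrl.get_state()["time"]*100),cv2.cvtColor(cv2.resize(s,None,fx=4,fy=4,interpolation=2),cv2.COLOR_RGB2BGR))
E
python3 tt.py; python3 t.py; ls pics
```

```text
time: 19.2
eef_pos: [0.5873, 0.1903, 0.1231]
contact_force: [-0.2, -0.5, -1.2]
1606 rect ((600.789306640625, -3.2397613525390625), (268.90167236328125, 119.7296142578125), 11.937627792358398)
mid yaw -3.901782447689809 y@.5586 -0.007584257597373436 res mm 0.57 x range 0.4702170134225464 0.7199495868154273
ridge yaw -3.2073541726178023 y -0.008066796371611586
blue n 245 u 310 326 v 194 214 mean 318.0 203.9 axis est (z=.039) [ 0.4845 -0.0043  0.039 ]
eef [0.587  0.1882 0.1224] F [-1.4 -0.4  0.1] t 19.3
c_1925.png
crop1.png
crop2.png
crop3.png
side0.png
side1.png
top0.png
top_1925.png
```

View pics/c_1925.png

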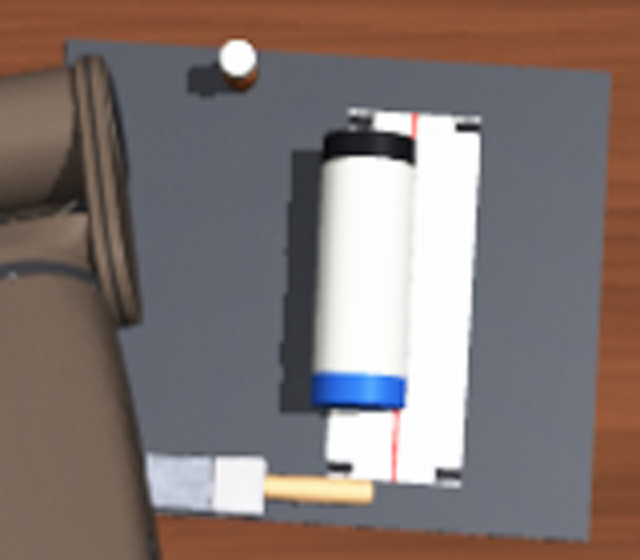

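The tube is now on the card, with its axis about 30 mm short of the line. The tube edge runs from (323,130) to (312,400) and the line from (415,112) to (393,480), so it is about 1° off in yaw. I make a shorter stroke with a slight clockwise twist.

```bash
python3 -m pendant '[{"dx":-5,"dy":0,"dz":0,"twist":0},{"dx":-11,"dy":0,"dz":1,"twist":0},{"dx":-16,"dy":0,"dz":4,"twist":0},{"dx":-18.8,"dy":0,"dz":7,"twist":0},{"dx":-18.8,"dy":0,"dz":8.8,"twist":0},{"dx":-18.8,"dy":0,"dz":9.7,"twist":0},{"dx":-18.8,"dy":0,"dz":10.1,"twist":0},{"dx":-18.8,"dy":0,"dz":10.1,"twist":0}]'|grep -E "time|pos|contact"
python3 -m pendant '[{"dx":-0.4,"dy":0,"dz":0,"twist":0.2},{"dx":-0.9,"dy":0,"dz":0,"twist":0.5},{"dx":-1.4,"dy":0,"dz":0,"twist":0.9},{"dx":-1.9,"dy":0,"dz":0,"twist":1.3},{"dx":-2.4,"dy":0,"dz":0,"twist":1.7},{"dx":-2.8,"dy":0,"dz":0,"twist":2},{"dx":-3,"dy":0,"dz":0,"twist":2},{"dx":-3,"dy":0,"dz":0,"twist":2}]'|grep -E "time|pos|contact"
python3 -m pendant '[{"dx":0,"dy":0,"dz":-2,"twist":0},{"dx":3,"dy":0,"dz":-5,"twist":0},{"dx":8,"dy":0,"dz":-8,"twist":0},{"dx":14,"dy":0,"dz":-10,"twist":0},{"dx":19,"dy":0,"dz":-10,"twist":0},{"dx":20,"dy":0,"dz":-10,"twist":0}]'|grep -E "time|pos|contact"
sed -i 's/-.12<p\[1\]<.1:/-.12<p[1]<.05:/; s/range(.50,.66/range(.50,.65/' tt.py
python3 tt.py; python3 t.py
```

```text
time: 20.3
eef_pos: [0.5758, 0.0006, 0.0258]
contact_force: [-5.9, 0.5, 14.1]
time: 21.3
eef_pos: [0.5741, -0.0296, 0.0258]
contact_force: [-3.6, -0.4, 12.7]
time: 22.05
eef_pos: [0.5936, 0.1726, 0.1237]
contact_force: [0.1, -0.7, 0.3]
1604 rect ((571.7445678710938, -21.989013671875), (69.39186096191406, 201.4224395751953), 86.40209197998047)
mid yaw -3.8220345022330964 y@.5586 -0.020950730960097697 res mm 0.56 x range 0.4692906953758742 0.673388461209113
ridge yaw -3.748721616475497 y -0.021755795060840202
blue n 254 u 313 330 v 191 212 mean 321.1 201.6 axis est (z=.039) [ 0.4835 -0.0191  0.039 ]
eef [0.5931 0.1703 0.1225] F [-0.4 -0.6  0.2] t 22.15
```

```bash
python3 -m pendant '[{"dx":-5,"dy":0,"dz":0,"twist":0},{"dx":-11,"dy":0,"dz":1,"twist":-1},{"dx":-16,"dy":0,"dz":4,"twist":-1},{"dx":-18.2,"dy":0,"dz":7,"twist":-1},{"dx":-18.2,"dy":0,"dz":8.8,"twist":-1},{"dx":-18.2,"dy":0,"dz":9.7,"twist":-1},{"dx":-18.2,"dy":0,"dz":10.1,"twist":-1},{"dx":-18.2,"dy":0,"dz":10.1,"twist":-1}]'|grep -E "time|pos|contact"
python3 -m pendant '[{"dx":-0.4,"dy":0,"dz":0,"twist":0},{"dx":-0.9,"dy":0,"dz":0,"twist":0},{"dx":-1.4,"dy":0,"dz":0,"twist":0},{"dx":-1.9,"dy":0,"dz":0,"twist":0},{"dx":-2.4,"dy":0,"dz":0,"twist":0},{"dx":-2.9,"dy":0,"dz":0,"twist":0},{"dx":-3.3,"dy":0,"dz":0,"twist":0},{"dx":-3.6,"dy":0,"dz":0,"twist":0},{"dx":-3.7,"dy":0,"dz":0,"twist":0},{"dx":-3.7,"dy":0,"dz":0,"twist":0}]'|grep -E "time|pos|contact"
python3 -m pendant '[{"dx":0,"dy":0,"dz":-2,"twist":0},{"dx":3,"dy":0,"dz":-5,"twist":0},{"dx":8,"dy":0,"dz":-8,"twist":0},{"dx":14,"dy":0,"dz":-10,"twist":0},{"dx":19,"dy":0,"dz":-10,"twist":0},{"dx":20,"dy":0,"dz":-10,"twist":0}]'|grep -E "time|pos|contact"
python3 tt.py; python3 t.py;ls pics
```

```text
time: 23.15
eef_pos: [0.576, -0.0115, 0.0256]
contact_force: [-8.6, 0.6, 15.9]
time: 24.4
eef_pos: [0.5736, -0.0489, 0.0257]
contact_force: [-4.3, 0.1, 15.0]
time: 25.15
eef_pos: [0.5887, 0.154, 0.1226]
contact_force: [0.5, -1.0, -0.2]
1619 rect ((570.506591796875, -39.52010726928711), (69.83072662353516, 201.32179260253906), 86.14662170410156)
mid yaw -3.8231565407919836 y@.5586 -0.038704242284282035 res mm 0.66 x range 0.46858597008498126 0.6728155370578814
ridge yaw -3.6396173453066276 y -0.03971403967784918
blue n 253 u 316 334 v 189 209 mean 325.0 198.7 axis est (z=.039) [ 0.4823 -0.0377  0.039 ]
eef [0.5883 0.1517 0.1215] F [ 0.2 -0.7  0.4] t 25.25
c_1925.png
c_2210.png
c_2520.png
crop1.png
crop2.png
crop3.png
side0.png
side1.png
top0.png
top_1925.png
top_2210.png
top_2520.png
```

View pics/c_2520.png

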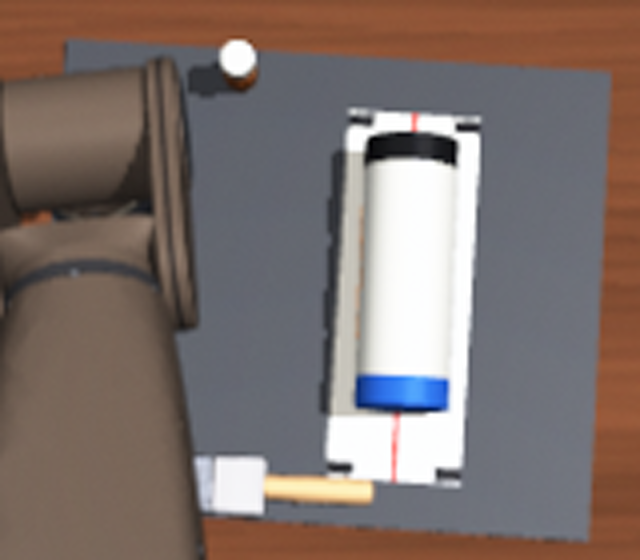

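```bash
python3 - <<'E'
from m import *
c=cam("top");c2=cam("side")
# card long edges from white at felt level, line visible bits
r=P(c,mask(c,(0,70,80),(8,255,255),(325,135,345,250))|mask(c,(172,70,80),(180,255,255),(325,135,345,250)),.004)
print("red visible",r.round(4).tolist())
print(ctrl.get_state()["contact_force"])
E
```

```text
red visible [[0.6993, -0.049], [0.6992, -0.0521], [0.6961, -0.049], [0.693, -0.0489], [0.6899, -0.0488], [0.6868, -0.0487], [0.4688, -0.0283], [0.4687, -0.0313], [0.4657, -0.0312], [0.4537, -0.0279], [0.4507, -0.0279], [0.4477, -0.0278], [0.4447, -0.0277], [0.4417, -0.0277], [0.4387, -0.0276], [0.4357, -0.0275], [0.4327, -0.0274], [0.4296, -0.0274], [0.4266, -0.0273], [0.4236, -0.0272], [0.4207, -0.0272], [0.4177, -0.0271], [0.3822, -0.0083], [0.382, -0.0143], [0.382, -0.0173], [0.3819, -0.0203], [0.3819, -0.0233], [0.3818, -0.0263], [0.3818, -0.0292]]
[ 0.39151158  0.58894624 -0.30433179]
```

The tube lies along the red line: about 1 mm and 1° off, with both ends on the card. In the crop the line emerges at (415,120) beyond the black cap and at (397,415) below the blue cap. The vial and brush are unmoved and the hand is clear, so I hand it in.

```bash
python3 -c "
from plant import ctrl
print(ctrl.sign_off())"
```

```text
the job is handed in; nothing more can be done
None
```

The large tube was rolled in nine fingertip strokes onto the card and rests along the red line, measured about 1 mm and 1° off, whole length on the card, nothing else seen to move, hand clear, handed in at about 25 s.

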